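Switch on the picture lamp and hold it up at its second stop

TASK

Switch on the small brass picture lamp with its dial: twist the dial clockwise all the way to its stop, then let go so that it springs back. Then squeeze the catch button on the lamp's wooden grip and, keeping it squeezed, pull the lamp head straight up past the first stop to its second stop, the very top, and finish while still holding it there with the button squeezed in, because it sinks when let go. Leave the ornaments and other things on the dresser where they stand.

Things in the scene. Friction and masses are not known exactly. Their poses are not given: they have to be found in the camera images.
- lamp: the picture lamp, fixed to the dresser: round brass foot 110 mm across, upright brass tube 27 mm thick at its collar, 130 mm high. Origin at the centre of the foot's underside, z up, x from the tube towards the lamp's shade. Lamp and dial may each stand left or right.
- lamp_shade (a point): centre of the lamp's horizontal brass shade, a bar 150 mm long (along the lamp's y axis) and 32 mm thick, 90 mm out along x from the tube and 18 mm lower than the grip's centre; a thin arm joins it to the grip, and it moves up with the head.
- lamp_grip (a point): centre of the dark wooden grip block on top of the tube, 26 (x) x 30 (y) x 40 (z) mm, straight above the lamp's origin, 158 mm up when down; axes as the lamp's. The brass catch button, 18 mm along x and 22 mm high, stands 7 mm proud of the middle of its -y face; pinching the block across y squeezes it in, from 37 to 32 mm overall. Free space above and on both y sides.
- lamp_head (a joint): how far the head (about 0.3 kg) is pulled up, m: 0 down, first stop near 0.046, second stop (hard end) 0.100. With the button out, a catch bars the way at 0.002 and at the first stop; with the button kept squeezed it slides freely past both, straight up, needing about 4 N. Nothing catches at the second stop: let go there, it sinks back.
- catch (a joint): how far the catch button is squeezed in, m: 0 out, 0.005 fully in; sprung, 2 N to start and 6 N fully in; the catch is free beyond 0.0035.
- dial_base: the lamp's wireless dial, fixed to the dresser: round dark wooden base 84 mm across, 24 mm high, origin at the centre of its underside, z up. At rest the dial's bar lies along the base's x axis.
- dial_grip (a point): centre of the upright brass bar on the dial, on the turning axis, 48 mm above the dresser. The bar is 44 mm long (along this point's x axis, turns with the dial), 14 mm thick (y), from 32 to 60 mm above the dresser; a flat brass disc 52 mm across lies under it.
- dial (a joint): how far the dial is turned, rad: 0 at rest, grows clockwise seen from above, stop at 1.0. A spring brings it back to 0 when let go (about 0.1 N m at the stop).
- snail: bystander, loose: stone snail ornament, 90 x 30 mm, 65 mm high. Origin at the centre of its underside
- finger_vase: bystander, loose: white fan-shaped vase with five fingers, 165 mm wide, 40 mm deep, 120 mm high. Origin at the centre of its underside
- candle: bystander, loose: cream candle on a glass foot, 80 mm across, 175 mm high. Origin at the centre of its underside
- succulent: bystander, loose: orange succulent in a grey pot, 100 mm across, 115 mm high. Origin at the centre of its underside
- clock: bystander, loose: black travel clock, 45 x 85 mm, 75 mm high. Origin at the centre of its underside
- ruler: bystander, loose: yellow folded carpenter's ruler lying flat, 200 x 16 mm, 16 mm high. Origin at the centre of its underside
Things that resemble listed ones, but are neither listed nor needed, are in the scene too. Leave any orange or purple look-alike of the dial_base alone.

How it is judged:
By the outcome, as a careful person would: the job done as asked, in the order asked, and still so for the second after the job is handed in, while the arm keeps its last pose, push and grip.
It also fails if it takes over 48 s, if anything falls off the work surface, if the arm or the gripper's body presses on something with over 40 N, if the wrist force passes 120 N, or if a joint passes its speed limit or range.

ROBOT

A 6-joint arm with a two-finger parallel gripper is mounted at the origin on the work surface. World frame = base frame: x ahead of the robot, y to its left, z up, the work surface at z = 0. Lengths are in mm, angles in rad, forces in N, time in s.
With the tool pointing down it reaches from about 400 to 825 mm from the base axis. Payload 7 kg.
Tool frame: the origin (TCP) lies at the very end of the fingers, on their centre line; the grasp point (between the pads) lies 19 mm behind it; z points along the fingers, y is the line along which they close (so a half turn about z gives the same grasp; the last joint's range is limited). The gripper opens to 88 mm and grips with 3 to 60 N. Pads are 19 mm wide; open, the fingers measure 130 mm over their backs; the gripper's body (78 mm by 193 mm) begins 47 mm behind the grasp point.
Start: joints at [-0.999, 0.359, 0.012, 0, -1.224, -0.288], TCP at [188.977, -647.984, 195.961] pointing down, gripper open.
Joint ranges: [-3.07, 3.07], [-1.43, 2.12], [-1.02, 1.25], [-3.03, 1.67], [-3.05, -0], [-3.03, 3.03]. Speed limits (rad/s): [2.39, 2.39, 3.01, 3.14, 3.14, 3.14].

INTERFACE

Orientations are given as a unit quaternion [x, y, z, w].
In Python, from plant import bot gives the robot as it stands. Calls block until the motion is done:
- bot.move_ptp(position, orientation): joint-space move of the TCP to a pose.
- bot.line_to(position, velocity=150, ori=None): straight line of the TCP; ori=None keeps the orientation; velocity is the mean speed in mm/s.
- bot.move_joints(angles): joint-space move.
- bot.move_gripper(opening, force=None): finger opening in mm; force is the grip in N (None keeps the last); returns when the fingers have stopped.
- bot.pause(seconds).
- bot.solve_ik(position, orientation): joint angles nearest the present ones, or None.
- bot.read_state(): the state.
- bot.camera(name): name is "side" or "top" or "wrist"; returns the picture (480x640x3 uint8, red, green, blue); there is no depth.
- bot.get_calibration(name): a dict with "fx", "fy", "cx", "cy" (pixels), "view" (4x4, takes a point from world to camera coordinates); the wrist camera has in their place "T_tool_cam" (4x4, takes a point from camera to tool coordinates, whose origin is the TCP and whose axes are the flange's). Camera axes: x right, y up, looking along -z (the intrinsics and any distortion apply to the point x, -y, -z); pixel columns grow to the right and rows downward; lengths in mm; the calibration is good to about 2 mm. A picture is of the moment at which its call begins: read the wrist's pose just before it. get_calibration takes no time and is no camera call.
A pose or a line that the arm cannot do raises bot.Unreachable and nothing moves.
- bot.close_job(): hands the job in; it is judged then, once.
The state is a dict: "t": time; "joint_pos": joint angles; "qvel": joint speeds; "tau": joint torques, N m; "tcp_pos": TCP position; "eef_rot": TCP orientation; "contact_force": force on the tool from outside, world axes, zero at the start; "moment": the same for the moment, N m; "width": finger opening in mm; "finger_force": force on a finger pad.
Only numpy, scipy, OpenCV 4.12 (cv2) and the standard library are available. Lean on these libraries where they do the work, as an engineer would, in place of code of your own. Each camera call takes 0.05 s, during which the arm holds its last target. There are 200 camera calls.

## Working session

There is one attempt and no reset: what is moved stays moved. The work goes in short steps, each a Python script; the robot and the scene stay as the last script left them, time stands still between calls to the robot, and variables do not carry over. Pictures are saved under pics/ and viewed, at most 10 in all, crops included, and the job is handed in when it is done.

```bash
mkdir -p pics
python3 - <<'E'
from plant import bot
import cv2
for n in("top","side"):
    cv2.imwrite(f"pics/{n}1.png",bot.camera(n)[:,:,::-1]); c=bot.get_calibration(n); print(n,c)
print(bot.get_calibration("wrist")); s=bot.read_state(); print(s["t"],s["tcp_pos"],s["eef_rot"],s["width"])
E
```

```text
top {'fx': 485.06951633272826, 'fy': 485.06951633272826, 'cx': 313.27136505102703, 'cy': 247.00026265475813, 'view': array([[ 2.68750102e-02, -9.99586305e-01,  1.02446809e-02,
         7.21371415e+00],
       [ 9.89907315e-01,  2.80385075e-02,  1.38914904e-01,
        -6.01408360e+02],
       [-1.39144681e-01,  6.40794505e-03,  9.90251330e-01,
        -1.04419002e+03],
       [ 0.00000000e+00,  0.00000000e+00,  0.00000000e+00,
         1.00000000e+00]])}
side {'fx': 606.9035395595525, 'fy': 606.9035395595525, 'cx': 313.62332615619664, 'cy': 250.4332121391904, 'view': array([[-9.80155714e-01, -1.96603825e-01, -2.53320383e-02,
         5.74120154e+02],
       [ 8.61950000e-02, -5.37780342e-01,  8.38667232e-01,
        -1.09559343e+02],
       [-1.78508258e-01,  8.19840985e-01,  5.44054741e-01,
        -1.16869461e+03],
       [ 0.00000000e+00,  0.00000000e+00,  0.00000000e+00,
         1.00000000e+00]])}
{'fx': 391.74374642597144, 'fy': 391.74374642597144, 'cx': 313.6023286738936, 'cy': 242.8334799249509, 'T_tool_cam': array([[-3.51314273e-04,  9.64897286e-01,  2.62627309e-01,
         6.92780058e+01],
       [ 9.99999922e-01,  3.86993589e-04, -8.41299330e-05,
         8.20657986e-01],
       [-1.82811829e-04,  2.62627259e-01, -9.64897346e-01,
        -1.88689584e+02],
       [ 0.00000000e+00,  0.00000000e+00,  0.00000000e+00,
         1.00000000e+00]])}
0.1 [ 188.8576972  -647.55487759  195.13305497] [-1.41390192e-01  9.89953679e-01  7.06710928e-04 -1.67640240e-04] 87.40835991903644
```

View pics/top1.png

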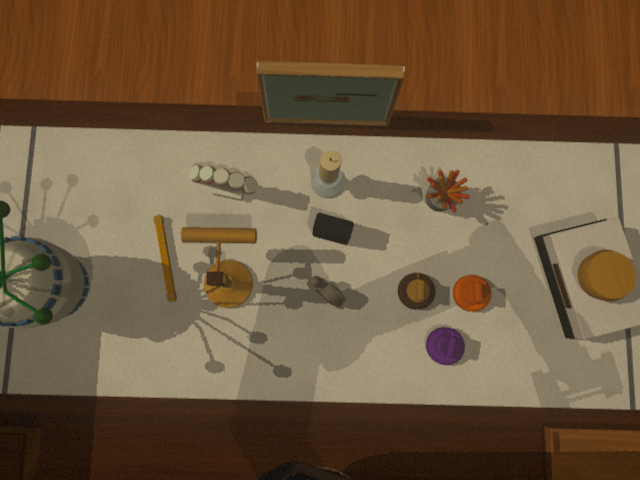

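View pics/side1.png

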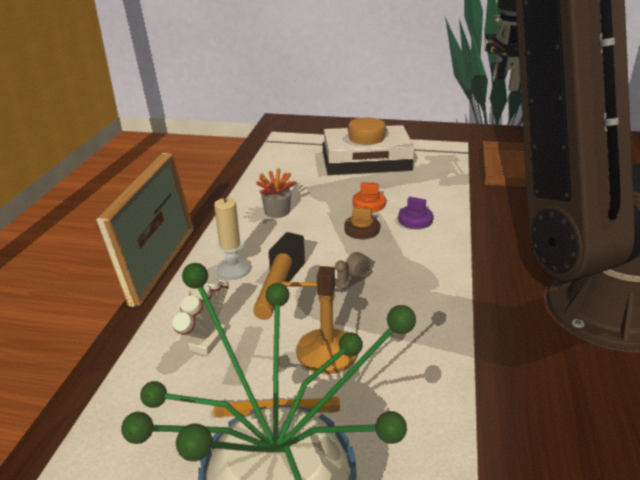

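The top view shows the lamp foot at about (229,284), its grip at (217,279), its shade at (219,235), and the brown dial at (417,291). Next I'll enlarge both.

Run:
```python
import cv2,numpy as np
t=cv2.imread("pics/top1.png");s=cv2.imread("pics/side1.png")
def c(i,x,y,w,h,k): 
    return np.clip(cv2.resize(i[y:y+h,x:x+w],None,fx=k,fy=k,interpolation=cv2.INTER_CUBIC)*1.5,0,255).astype(np.uint8)
a=np.hstack([c(t,170,215,100,100,4),c(t,380,255,75,75,400/75)[:400,:400]])
b=np.hstack([c(s,245,245,133,67,3)[:200],c(s,330,190,67,34,6)[:200,:400]])
print(a.shape,b.shape)
b=cv2.resize(b,(800,200)); cv2.imwrite("pics/crop1.png",np.vstack([a,b]))
```

```text
(400, 800, 3) (200, 799, 3)
```

View pics/crop1.png

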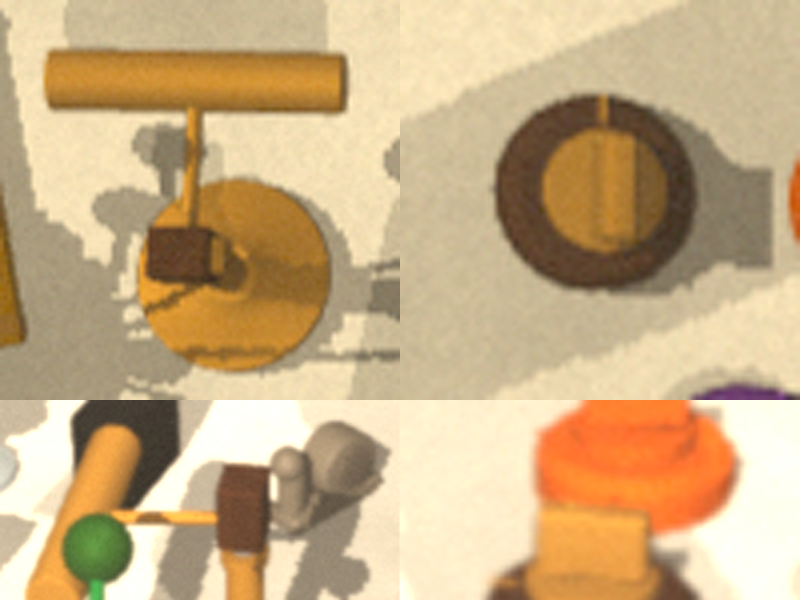

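```bash
cat > h.py <<'E'
from plant import bot
import numpy as np, cv2
from scipy.spatial.transform import Rotation as R
def cam(name,st=None):
    c=bot.get_calibration(name)
    if name!="wrist": T=np.linalg.inv(c["view"])
    else:
        W=np.eye(4);W[:3,:3]=R.from_quat(st["eef_rot"]).as_matrix();W[:3,3]=st["tcp_pos"];T=W@c["T_tool_cam"]
    return c,T
def ray(name,u,v,z,st=None):
    c,T=cam(name,st); d=T[:3,:3]@np.array([(u-c["cx"])/c["fx"],-(v-c["cy"])/c["fy"],-1]); o=T[:3,3]
    return (o+d*(z-o[2])/d[2]).round(1)
def proj(name,p,st=None):
    c,T=cam(name,st); q=np.linalg.inv(T)@np.r_[p,1]
    return np.round([c["cx"]-c["fx"]*q[0]/q[2],c["cy"]+c["fy"]*q[1]/q[2]],1)
def down(a): # tool pointing down, tool y (closing) at world angle a
    y=np.array([np.cos(a),np.sin(a),0]);z=np.array([0,0,-1.]);x=np.cross(y,z)
    return R.from_matrix(np.c_[x,y,z]).as_quat()
E
python3 - <<'E'
from h import *
P=lambda x,y,k,ox,oy:(x/k+ox,y/k+oy)
L=lambda x,y,z:ray("top",*P(x,y,4,170,215),z)
D=lambda x,y,z:ray("top",*P(x-400,y,16/3,380,255),z)
print("foot",L(235,275,8),"grip top",L(180,241,178),L(180,254,178),"shade ends",L(47,80,150),L(346,82,150))
print("shade side",ray("side",272,285,140),"foot side",ray("side",326,351,8))
print("base",D(595.5,192,24),"bar top ends",D(619,130,60),D(619,240,60), "mark",D(604,95,24))
g=L(235,275,8)
for a in (0,):
  print("proj grip side",proj("side",[g[0],g[1],158]),proj("top",[g[0],g[1],178]))
print("snail",ray("top",322,292,0),"ruler",ray("top",165,258,16),"balls",ray("top",40,262,200),ray("top",43,315,200))
print("cams",cam("top")[1][:3,3],cam("side")[1][:3,3])
E
```

```text
foot [515.7 214.1   8. ] grip top [521.3 213.4 178. ] [515. 213. 178.] shade ends [602.7 290.1 150. ] [606.  139.7 150. ]
shade side [609.3 220.4 140. ] foot side [518.5 222.8   8. ]
base [ 510.  -211.8   24. ] bar top ends [ 533.7 -213.6   60. ] [ 488.8 -213.4   60. ] mark [ 551.2 -215.6   24. ]
proj grip side [327.3 279.4] [214.5 278.1]
snail [503.1   0.7   0. ] ruler [569.8 360.7  16. ] balls [535.5 540.6 200. ] [436.7 524.6 200. ]
cams [ 449.85117965   30.76443491 1117.48123348] [ 363.54897799 1012.09909764  742.26130913]
```

Measured so far:
- **Lamp:** about (516, 213.5), yaw about 1.3°. The shade is 88 mm out and its ends are 150 mm apart, which matches the given sizes.
- **Dial:** about (510.5, -213). The bar measures 45 mm.

I'll refine the dial with the wrist camera.

Run:
```python
from h import *
for a in (np.pi/2,-np.pi/2):
    for tw in (0,-1.05):
        q=bot.solve_ik([510.5,-213,160],down(a+tw)); print(a,tw,None if q is None else np.round(q,3))
    q=bot.solve_ik([516,213,250],down(a)); print("lamp",None if q is None else np.round(q,3))
bot.move_ptp([510.5,-213,200],down(np.pi/2))
st=bot.read_state(); im=bot.camera("wrist")[:,:,::-1]
cv2.imwrite("pics/w1full.png",im)
print(st["t"],st["tcp_pos"],st["eef_rot"],st["joint_pos"]); u,v=proj("wrist",[510.5,-213,48],st); print(u,v)
u,v=int(u),int(v); x0,y0=max(0,u-100),max(0,v-75); print(x0,y0)
cv2.imwrite("pics/w1.png",cv2.resize(im[y0:y0+150,x0:x0+200],None,fx=4,fy=4,interpolation=cv2.INTER_CUBIC))
import json; json.dump({k:np.array(st[k]).tolist() for k in("tcp_pos","eef_rot")},open("w1.json","w"))
```

```text
1.5707963267948966 0 [-0.041  0.186 -0.311  0.    -1.073 -1.53 ]
1.5707963267948966 -1.05 [-0.041  0.186 -0.311  0.    -1.073 -2.58 ]
lamp [ 0.742  0.135 -0.163  0.    -1.272 -2.313]
-1.5707963267948966 0 [-0.041  0.186 -0.311  0.    -1.073  1.612]
-1.5707963267948966 -1.05 [-0.041  0.186 -0.311  0.    -1.073  0.562]
lamp [ 0.742  0.135 -0.163  0.    -1.272  0.829]
2.05 [ 510.36057549 -213.59927775  199.98309121] [ 3.19479649e-04  9.99999947e-01 -4.94353575e-05 -3.85729257e-05] [-4.22705314e-02  1.56272677e-01 -2.52949543e-01  1.11197406e-04
 -1.16164704e+00 -1.52920900e+00]
313.0 217.8
213 142
```

View pics/w1.png

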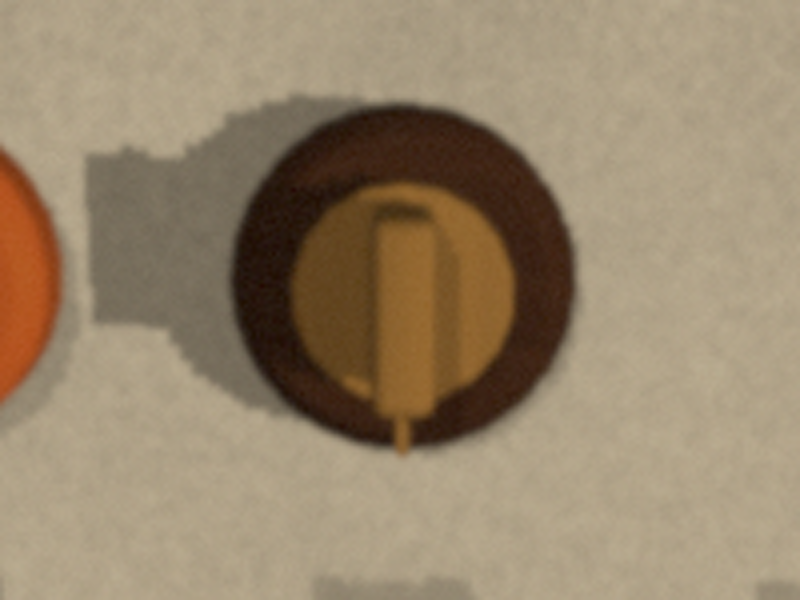

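The brass bar runs from crop (407,222) to (406,415), in line with the world x axis to within about 1°. Its pointer mark is at (402,440).

Run:
```python
from h import *
import json; st=json.load(open("w1.json"))
W=lambda x,y,z:ray("wrist",213+x/4,142+y/4,z,st)
print(W(407,222,60),W(406,415,60),"base",W(404,275,24),"disc",W(403,293,32),"mark",W(402,450,24))
```

```text
[ 490.6 -211.5   60. ] [ 532.9 -211.7   60. ] base [ 508.7 -212.1   24. ] disc [ 511.4 -212.3   32. ] mark [ 551.8 -212.6   24. ]
```

Run:
```python
from h import *
a=np.pi/2-0.008
bot.move_gripper(70)
bot.line_to([511,-212,80],velocity=120,ori=down(a))
bot.line_to([511,-212,38],velocity=60)
bot.move_gripper(5,force=35)
s=bot.read_state();print(s["t"],s["width"],s["finger_force"],s["contact_force"],s["moment"],s["tcp_pos"])
q=np.array(s["joint_pos"]);q0=q.copy()
for d in (.3,.6,.85,.95,1.0,1.03,1.06,1.09):
    q=q0.copy();q[5]-=d;bot.move_joints(q);s=bot.read_state()
    print(d,round(s["t"],2),round(q0[5]-s["joint_pos"][5],3),np.round(s["moment"],3),np.round(s["contact_force"],1),round(s["width"],2))
bot.pause(.2);s=bot.read_state()
cv2.imwrite("pics/w2.png",bot.camera("wrist")[:,:,::-1])
print(q0[5]-s["joint_pos"][5],s["moment"],s["width"])
```

```text
5.8333 4.681935230776519 0.0 [0.5830021  0.39683376 0.32402673] [-0.02059099  0.01345027  0.00275381] [ 511.00917268 -212.00782674   38.01693491]
0.3 6.22 0.296 [ 0.002 -0.013 -0.056] [0.2 0.6 0.9] 5.46
0.6 6.62 0.594 [-0.105 -0.034 -0.005] [-0.4  0.5  0.3] 4.59
0.85 6.97 0.843 [-0.085 -0.048 -0.013] [0.2 0.3 0.3] 4.89
0.95 7.22 0.943 [-0.116  0.071 -0.018] [0.3 1.  0.2] 5.08
1.0 7.47 0.995 [-0.087  0.033 -0.026] [-0.1  0.5 -0.4] 5.09
1.03 7.72 1.027 [-0.083  0.003 -0.022] [1.2 0.6 0. ] 5.16
1.06 7.97 1.058 [-0.115 -0.001 -0.095] [ 0.1  0.1 -0.9] 4.88
1.09 8.22 1.089 [-0.075  0.    -0.121] [-0.7 -0.2  0.4] 4.97
1.089270408678198 [-0.10909019 -0.03092184 -0.07705316] 5.25172562779399
```

View pics/w2.png

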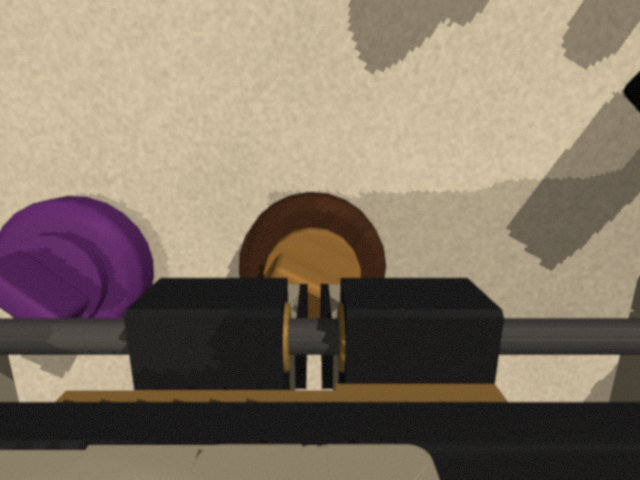

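The pads closed to 5 mm, but the bar is 14 mm thick, so the grip is suspect. I'll zoom in.

Run:
```python
import cv2,numpy as np
i=cv2.imread("pics/w2.png")[180:330,215:415]
cv2.imwrite("pics/w2c.png",np.clip(cv2.resize(i,None,fx=4,fy=4,interpolation=cv2.INTER_CUBIC)*1.6,0,255).astype(np.uint8))
```

```text
(no output)
```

View pics/w2c.png

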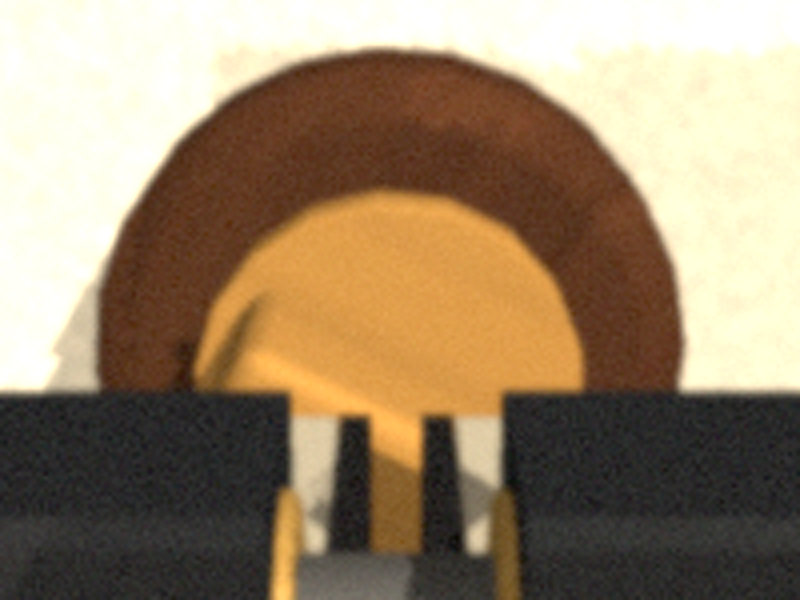

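Run:
```python
from h import *
st=bot.read_state(); print(st["t"],st["tcp_pos"],st["eef_rot"],st["width"],st["finger_force"])
f=lambda p:(proj("wrist",p,st)-[215,180])*4
for n,p in dict(tcp=[511,-212,38],grasp=[511,-212,57],base=[511,-212,24],disc=[511,-212,32],bartop=[511,-212,60],be1=[533,-212,60],be2=[489,-212,60]).items(): print(n,f(p))
c,T=cam("wrist",st);print(T[:3,3])
```

```text
8.4667 [ 510.98986652 -212.00728605   38.00401449] [5.21614655e-01 8.53181195e-01 1.39014174e-05 6.55073001e-06] 4.988168812541126 0.0
tcp [382.4 401.2]
grasp [381.2 459.2]
base [383.6 364.8]
disc [382.8 384.8]
bartop [380.8 469.2]
be1 [549.6 549.2]
be2 [207.2 386.8]
[ 480.00929405 -147.6268086   226.6947878 ]
```

The bar still lies in its rest direction, so it wasn't held. I'll check the real finger height with a side and top composite.

Run:
```python
from h import *
t=bot.camera("top")[:,:,::-1];s=bot.camera("side")[:,:,::-1]
f=lambda i,x,y,w,h,k:np.clip(cv2.resize(i[y:y+h,x:x+w],None,fx=k,fy=k,interpolation=cv2.INTER_CUBIC)*1.5,0,255).astype(np.uint8)
cv2.imwrite("pics/c3.png",np.hstack([f(s,310,140,100,150,4),f(t,370,230,100,150,4)]))
for p in ([511,-212,38],[511,-212,60],[511,-212,24],[533,-212,60],[489,-212,60]): print(p,(proj("side",p)-[310,140])*4,(proj("top",p)-[370,230])*4)
```

```text
[511, -212, 38] [210.4 303.6] [192.4 241.2]
[511, -212, 60] [211.2 270.4] [201.6 238.8]
[511, -212, 24] [210.  324.4] [186.8 242.4]
[533, -212, 60] [173.2 267.6] [201.6 198.8]
[489, -212, 60] [249.2 273.2] [201.6 279.6]
```

View pics/c3.png

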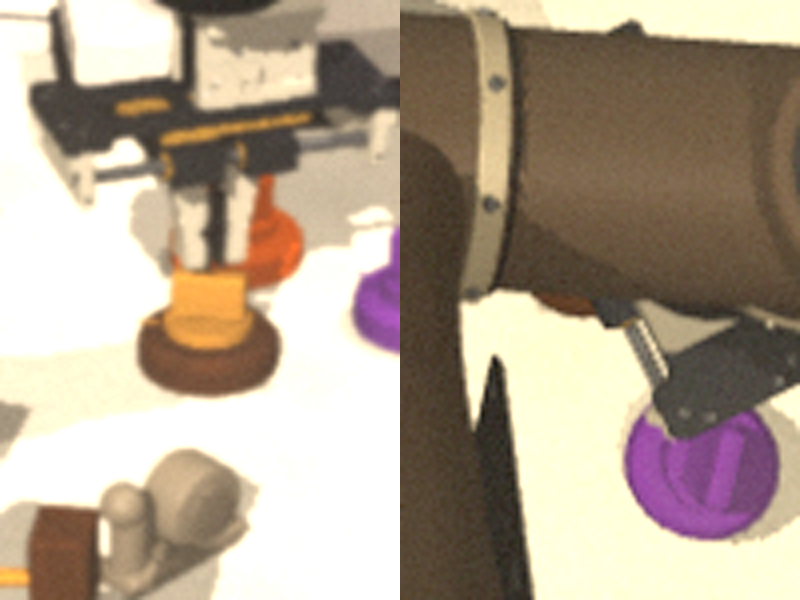

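The side view shows the fingertips at about row 270, level with the bar's top edge. The fingers therefore closed above the bar, so their true end is higher than reported. I'll probe down gently to find the offset.

Run:
```python
from h import *
s=bot.read_state();f0=np.array(s["contact_force"]);z=38
while z>16:
    z-=1.5; bot.line_to([511,-212,z],velocity=30); s=bot.read_state()
    d=np.array(s["contact_force"])-f0; print(z,round(s["t"],2),np.round(d,1),np.round(s["tcp_pos"][2],2))
    if abs(d[2])>4: break
```

```text
36.5 8.82 [-1.4 -1.  -0.7] 36.34
35.0 9.07 [-0.7 -1.5 -0.2] 34.87
33.5 9.32 [-1.7 -1.5  0.7] 33.38
32.0 9.57 [-1.7 -0.3  0.4] 31.9
30.5 9.82 [-1.4 -1.1 -0.4] 30.4
29.0 10.07 [-3.5  0.3  6.7] 29.68
```

Contact came at a reported z of 29.8 mm, where the bar top should be at 60 mm. I'll reopen, re-align and descend in guarded steps. If the fingers meet the base at z=24 instead, that will settle it.

```bash
cat >> h.py <<'E'
def guarded(x,y,z0,z1,step=3,lim=4,v=40):
    f0=np.mean([bot.read_state()["contact_force"] for _ in range(3)],axis=0); z=z0
    while z>z1:
        z=max(z-step,z1); bot.line_to([x,y,z],velocity=v); s=bot.read_state()
        d=np.array(s["contact_force"])-f0
        if np.abs(d[2])>lim: print("contact",z,d.round(1)); return s["tcp_pos"][2]
    print("no contact to",z,s["tcp_pos"],d.round(1)); return None
E
python3 - <<'E'
from h import *
a=np.pi/2-0.008
bot.line_to([511,-212,60],velocity=120)
bot.move_gripper(70)
bot.move_ptp([511,-212,48],down(a))
r=guarded(511,-212,48,12,step=4)
s=bot.read_state();print(s["t"],s["contact_force"],s["tcp_pos"])
if r is None:
    bot.move_gripper(5,force=35);s=bot.read_state();print(s["t"],s["width"],s["finger_force"],s["contact_force"])
E
```

```text
no contact to 12 [ 510.74600698 -211.9511475    11.68460301] [ 0.7 -0.4  0.7]
14.9083 [-0.08758971 -0.59316001  0.49216413] [ 510.74600698 -211.9511475    11.68460301]
15.8333 13.60325399228617 34.99225974082947 [ -0.60466904 -11.55387448  -2.79347105]
```

The grip is real now: 13.6 mm at 35 N, so the true finger end is about 30 mm above the reported one. Now I'll turn the dial.

Run:
```python
from h import *
for y in (-212.7,-213.4):
    bot.line_to([510.9,y,11.7],velocity=20);f=bot.read_state()["contact_force"];print(np.round(f,1))
    if f[1]>-3: break
s=bot.read_state();q0=np.array(s["joint_pos"])
for d in (.4,.8,.95,1.0,1.03,1.06,1.09):
    q=q0.copy();q[5]-=d;bot.move_joints(q);s=bot.read_state()
    print(d,round(s["t"],2),round(q0[5]-s["joint_pos"][5],3),np.round(s["moment"],3),np.round(s["contact_force"],1),round(s["width"],2))
    if abs(s["moment"][2])>.6: break
```

```text
[-0.9 -8.2  1.3]
[-2.  -5.3  4.8]
0.4 16.8 0.396 [-1.237  0.211  0.069] [-0.5 -3.   2.4] 13.8
0.8 17.27 0.794 [-1.311  0.224  0.072] [-0.9 -3.8  3.2] 13.6
0.95 17.53 0.943 [-1.328  0.247  0.07 ] [-1.1 -3.9  3.1] 13.97
1.0 17.78 0.995 [-1.362  0.237  0.069] [-1.1 -4.   3.1] 13.92
1.03 18.03 1.027 [-1.418  0.218  0.402] [-1.1 -3.7  3.2] 14.06
1.06 18.28 1.058 [-1.472  0.214  0.644] [-1.1 -3.4  2.6] 13.66
```

The moment jumped once past 1.0 rad, so the dial is at its stop. I'll let go, then approach the lamp after checking the plant's clearance.

Run:
```python
from h import *
for uv in((40,262),(43,315),(0,209)):
    print([ (z,ray("top",*uv,z)[:2].tolist(),proj("side",ray("top",*uv,z)).tolist()) for z in (250,350,450)])
bot.move_gripper(88); bot.pause(.3)
bot.line_to([511,-212.5,100],velocity=150)
lx,ly,yaw=516,213.5,0.022
bot.move_ptp([511,-212.5,240],down(np.pi/2-.5))
bot.move_ptp([lx,ly,240],down(np.pi/2+yaw))
s=bot.read_state();im=bot.camera("wrist")[:,:,::-1];t=bot.camera("top")[:,:,::-1]
print(s["t"],s["tcp_pos"]); sd=bot.camera("side")[:,:,::-1]
cv2.imwrite("pics/w4.png",np.hstack([np.clip(im[100:450,120:520]*1.4,0,255).astype(np.uint8),cv2.resize(sd[140:380,230:430],(400,480))[:350],]))
import json; json.dump({k:np.array(s[k]).tolist() for k in("tcp_pos","eef_rot")},open("w4.json","w"))
cv2.imwrite("pics/top4.png",t)
b=t[265:320,390:445]; print(cv2.absdiff(b,cv2.imread("pics/top1.png")[265:320,390:445]).mean())
g=s["tcp_pos"]
for p in ([lx,ly,178],[lx+13,ly,178],[lx,ly-15,178],[lx,ly+15,178]): print((proj("wrist",p,s)-[120,100]))
```

```text
[(250, [530.8, 512.8], [267.9, 362.0]), (350, [521.5, 457.2], [282.4, 265.2]), (450, [512.2, 401.7], [297.4, 165.5])]
[(250, [437.4, 497.7], [349.2, 362.6]), (350, [438.8, 443.9], [355.6, 265.3]), (450, [440.3, 390.1], [362.0, 165.1])]
[(250, [625.2, 595.0], [163.9, 403.9]), (350, [605.0, 530.0], [190.8, 296.0]), (450, [584.8, 464.9], [218.1, 186.4])]
22.775 [516.18161074 212.69108709 239.81408397]
20.02457300275482
[193.1 144.6]
[192.7 163.2]
[170.5 144.2]
[215.7 145.1]
```

View pics/w4.png

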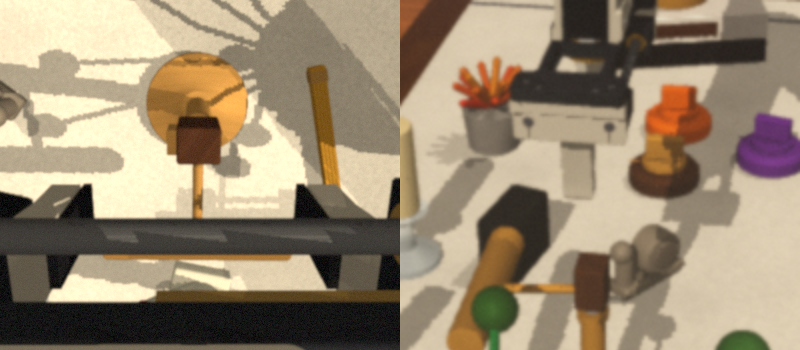

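Run:
```python
from h import *
for z in (240,255,270): print(z,proj("side",[516,213+44+6,z]))
t=cv2.imread("pics/top4.png");f=lambda i,x,y,w,h,k:np.clip(cv2.resize(i[y:y+h,x:x+w],None,fx=k,fy=k,interpolation=cv2.INTER_CUBIC)*1.4,0,255).astype(np.uint8)
bot.move_gripper(86)
r=guarded(516,214.5,240,107,step=14,v=100,lim=5)
s=bot.read_state();print(s["t"],s["tcp_pos"],s["contact_force"],s["width"])
sd=bot.camera("side")[:,:,::-1]; im=bot.camera("wrist")[:,:,::-1]
cv2.imwrite("pics/c5.png",np.hstack([f(t,385,260,80,60,5)[:300,:300],f(sd,270,200,100,100,3),f(im,213,150,200,300,1)]))
```

```text
240 [320.6 253.9]
255 [320.4 245.5]
270 [320.3 237. ]
no contact to 107 [515.85739512 214.36631362 106.81775092] [ 1.4 -0.3 -0.6]
26.0667 [515.85739512 214.36631362 106.81775092] [-0.13228493 -0.07018997  0.22767768] 86.26666665498911
```

View pics/c5.png

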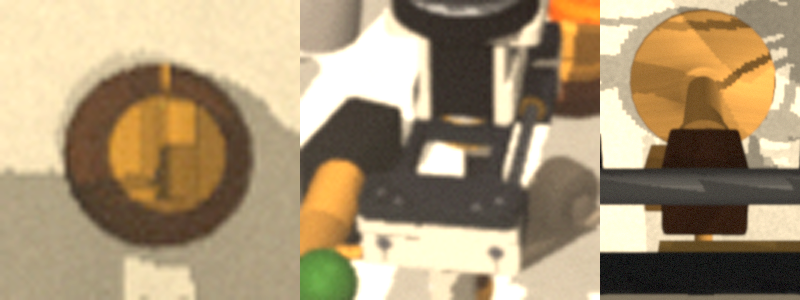

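The dial is back at rest: its bar lines up with the pointer mark. The side view also confirms the 30 mm finger offset, and the grip block sits between the fingers. I'll squeeze and lift.

Run:
```python
from h import *
bot.move_gripper(20,force=40)
s=bot.read_state();print(s["t"],s["width"],s["finger_force"],np.round(s["contact_force"],1))
if 29<s["width"]<34.5:
    x,y,z0=s["tcp_pos"]; 
    for d in (5,30,60,90,96,98,99,100,101,102,103,104,105):
        bot.line_to([516,214.5,z0+d],velocity=50); s=bot.read_state();f=s["contact_force"]
        print(d,round(s["t"],2),np.round(s["tcp_pos"][2]-z0,1),np.round(f,1),round(s["width"],1),round(s["finger_force"],1))
        if f[2]<-18: break
```

```text
27.0917 29.919698435346664 39.97210845351219 [-2.2  6.3 -0.6]
5 27.34 4.9 [-1.1  5.9 -3.6] 29.7 40.0
30 27.99 29.8 [-0.8  6.3 -3.1] 29.8 40.0
60 28.74 59.7 [-0.1  5.3 -3.8] 29.8 40.0
90 29.49 89.7 [-0.3  6.4 -3. ] 30.1 40.0
96 29.76 95.7 [-0.1  6.3 -2.9] 29.7 40.0
98 30.01 97.6 [-0.8  6.9 -3. ] 29.9 40.0
99 30.26 98.5 [-0.6  6.4 -3.3] 29.8 40.0
100 30.51 99.6 [ 0.4  5.8 -2.2] 29.6 40.0
101 30.76 100.1 [ 1.3  6.4 -5. ] 29.4 40.0
102 31.01 100.1 [  4.1   7.5 -11.7] 30.0 40.0
103 31.26 100.2 [  6.3   6.4 -17. ] 29.9 40.0
104 31.51 100.2 [  9.6   7.6 -22.4] 30.2 40.0
```

Run:
```python
from h import *
bot.line_to([516,214.5,106.8+102.5],velocity=20);bot.pause(.3)
s=bot.read_state();print(s["t"],s["tcp_pos"],np.round(s["contact_force"],1),s["width"],s["finger_force"])
f=lambda i,x,y,w,h,k:np.clip(cv2.resize(i[y:y+h,x:x+w],None,fx=k,fy=k,interpolation=cv2.INTER_CUBIC)*1.3,0,255).astype(np.uint8)
sd=bot.camera("side")[:,:,::-1];w=bot.camera("wrist")[:,:,::-1]
cv2.imwrite("pics/c6.png",np.hstack([f(sd,170,120,200,250,2),f(w,113,0,400,480,1)[:500,:400] if 0 else cv2.resize(f(w,113,0,400,480,1),(400,500))]))
for z in(140,240):print((proj("side",[604,215,z])-[170,120])*2)
```

```text
32.0583 [515.7568674  215.80497131 207.17036308] [  5.1   6.7 -12.2] 30.132455033263234 40.020414143800735
[211.8 326.8]
[204.4 225.6]
```

View pics/c6.png

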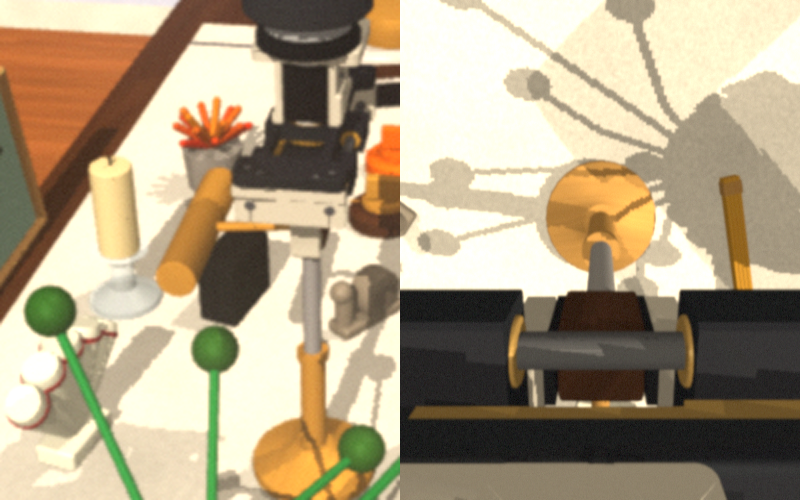

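The shade is now at about (200,230) in the side crop. Its predicted position at full height was (204,226), so the head is at its second stop, held squeezed and pressed upward with about 12 N. I'm handing the job in.

```bash
python3 -c "
from plant import bot
print(bot.close_job())"
```

```text
the job is handed in; nothing more can be done
None
```

I turned the dial clockwise to its stop and let it spring back, then pulled the lamp head up to its second stop and handed the job in at about 32 s, still holding it there with the button squeezed in.

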